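Pack the basin repair tray and leave the look-alikes

ROBOT

A 7-joint arm with a two-finger parallel gripper is mounted at the origin on the work surface. World frame = base frame: x ahead of the robot, y to its left, z up, the work surface at z = 0. Lengths are in m, angles in rad, forces in N, time in s.
With the tool pointing down it reaches from about 0.35 to 0.9 m from the base axis. Payload 8.1 kg.
Tool frame: the origin (TCP) lies between the finger pads; the fingertips stand 11 mm ahead of it and the grasp point (between the pads) lies 8 mm behind it; z points along the fingers, y is the line along which they close (so a half turn about z gives the same grasp; the last joint's range is limited). The gripper opens to 92 mm and grips with 3 to 60 N. Pads are 19 mm wide; open, the fingers measure 130 mm over their backs; the gripper's body (75 mm by 190 mm) begins 47 mm behind the grasp point.
Start: joints at [1.223, 0.434, 0.025, 1.573, -0.012, 1.134, -0.075], TCP at [0.151, -0.606, 0.238] pointing down, gripper open.
Joint ranges: [-2.62, 2.62], [-0.44, 2.09], [-1.27, 1.32], [0.08, 2.57], [-1.32, 4.46], [0.12, 2], [-2.74, 2.74]. Speed limits (rad/s): [2.22, 2.22, 3.01, 3.01, 3.14, 3.14, 3.14].

INTERFACE

Orientations are given as a unit quaternion [x, y, z, w].
In Python, from cell import bot, cams, job, state gives the robot as it stands (bot), with the cameras (cams), the job (job) and the readings as plain functions.
- The arm moves only by the tool send_path, called after "Request:" as name(argument=value, ...) on one line, values as JSON. Schema: {"type":"object","properties":{"steps":{"type":"string"},"only":{"type":"string"},"quiet":{"type":"boolean"},"lines":{"type":"string"}},"required":["steps"],"additionalProperties":false}. steps is a string of 1 to 10 rows, one to a line, with the numbers parted by spaces; each row has 5 numbers: the finger opening in m, then dx, dy, dz in fractions of the full range, 1 being 800 mm, then a turn about the tool's z in parts of the range, where 1.0 means 2 rad; each row is the pose to reach, as a shift and turn from the pose commanded when the call began, along the tool's axes at that moment; what a row does not reach only later rows make up. A row lasts 1/8 s, in which the tool goes at most 0.0625 m and 0.188 rad, less where a joint would pass 70% of its speed; a pose out of reach is approached as far as the arm can. The fingers move at their own pace and stop on an object; the grip force is fixed at half the most. Time passes only in rows, so rows that do not move let the fingers close. The tool returns the time, the measured TCP pose, the force, the opening and the grip force at its end. only (a regular expression) keeps the lines of the reply that match it, lines (a string "A,B") keeps lines A to B, and quiet returns only ok. Shift and turn numbers lie between -1 and 1, and a call with a number outside is refused. Input that does not fit is refused with a message, and nothing moves.
- state(): the state, without advancing time (a new reading comes with each control period).
- cams.capture(name): name is "scene" or "side" or "wrist"; returns a dict with "image" (480x640x3 uint8, red, green, blue), "depth" (480x640 float32, m along the optical axis (not along the pixel's ray), 0 where there is no reading), "camera_matrix" (3x3 intrinsics, pixels), "rvec" (rotation vector, rad) and "tvec" (3), from world to camera coordinates, as OpenCV has them. Camera axes: x right, y down, z forward; pixel columns grow to the right and rows downward; lengths in m; the calibration is good to about 2 mm. The wrist camera is an equidistant fisheye: a pixel r from the principal point sees the ray r / f radians off the axis. A picture is of the moment at which its call begins.
- job.close_job(): hands the job in; it is judged then, once.
The state is a dict: "clock": time; "q": joint angles; "qd": joint speeds; "tau": joint torques, N m; "tcp_pos": TCP position; "ee_rot": TCP orientation; "contact_force": force on the tool from outside, world axes, zero at the start; "wrist_torque": the same for the moment, N m; "finger_gap": finger opening in m; "grasp_force": force on a finger pad.
Only numpy, scipy, OpenCV 4.12 (cv2) and the standard library are available. Lean on these libraries where they do the work, as an engineer would, in place of code of your own. Each camera call takes 0.05 s, during which the arm holds its last target. There are 200 camera calls.

TASK

Pack the repair tray for the basin drain: the black stopper in the middle of the red dish, the dark grey pipe section in the middle of the blue dish, the brass nut in the middle of the yellow dish and the steel cup in the middle of the green dish, each standing upright as it stands now and set down gently rather than dropped. The brown stopper and the pink beaker do not belong to the kit: leave them where they are.

Things in the scene. Friction and masses are not known exactly. Their poses are not given: they have to be found in the camera images.
- stopper: Black hard silicone drain stopper: tapered round plug 47 mm across at its widest and 22 mm high, with a round knob on top, 16 mm in diameter, that rises to 42 mm above the foot. Origin: centre of its underside; z up. Grip it by the knob.
- pipe: Short dark grey plastic pipe section standing on end: 40 mm outer diameter, 33 mm bore, 60 mm high. Origin: centre of its underside; z up. (The other, white pipe, clamped in the aluminium bracket at the side, is not it.) Other goods stand out of the way, along the far edge (x above 0.76) and at the sides (y below -0.5 or above 0.48).
- nut: Brass pipe nut lying flat: a plain thick ring, 48 mm outer diameter, 34 mm bore, 30 mm high. Origin: centre of its underside; z up. The six loose things weigh 40 to 170 g and stand at least 85 mm apart, centre to centre.
- cup: Empty stainless steel cup: open round cup, standing upright, 58 mm outer diameter at the foot, 62 mm at the rim, 62 mm high, wall 3 mm. Origin: centre of its underside; z up.
- old_stopper: Brown old drain stopper of the same shape: tapered round plug 47 mm across at its widest and 22 mm high, with a round knob on top, 16 mm in diameter, that rises to 42 mm above the foot. Origin: centre of its underside; z up. A look-alike that does not belong: it stays where it stands.
- beaker: Pink plastic toothbrush beaker of the same shape as the steel cup: open round cup, standing upright, 58 mm outer diameter at the foot, 62 mm at the rim, 62 mm high, wall 3 mm. Origin: centre of its underside; z up. A look-alike that does not belong: it stays where it stands.
- dish_red: Red plastic square dish, fixed with three others, 2 by 2 (97 mm pitch, colours in any order), in a fixed grey tray (214 mm square, rim 14 mm high). 92 x 92 mm outside, 12 mm high, walls 3 mm, inner floor 3 mm above the origin. Origin: centre of its underside, 6 mm above the shelf; x, y along its sides (all dishes and the tray share one yaw), z up.
- dish_blue: Blue plastic square dish, fixed with three others, 2 by 2 (97 mm pitch, colours in any order), in a fixed grey tray (214 mm square, rim 14 mm high). 92 x 92 mm outside, 12 mm high, walls 3 mm, inner floor 3 mm above the origin. Origin: centre of its underside, 6 mm above the shelf; x, y along its sides (all dishes and the tray share one yaw), z up.
- dish_yellow: Yellow plastic square dish, fixed with three others, 2 by 2 (97 mm pitch, colours in any order), in a fixed grey tray (214 mm square, rim 14 mm high). 92 x 92 mm outside, 12 mm high, walls 3 mm, inner floor 3 mm above the origin. Origin: centre of its underside, 6 mm above the shelf; x, y along its sides (all dishes and the tray share one yaw), z up.
- dish_green: Green plastic square dish, fixed with three others, 2 by 2 (97 mm pitch, colours in any order), in a fixed grey tray (214 mm square, rim 14 mm high). 92 x 92 mm outside, 12 mm high, walls 3 mm, inner floor 3 mm above the origin. Origin: centre of its underside, 6 mm above the shelf; x, y along its sides (all dishes and the tray share one yaw), z up.

How it is judged:
At the end, for the whole second after the job is handed in: The black stopper, dark grey pipe, brass nut and steel cup stand upright (within 0.12 rad), at rest, on the floors of the red, blue, yellow and green dish in that order, each centred within 15 mm; the brown stopper and the pink beaker still stand upright within 15 mm of where they were (horizontal distance between stopper and dish_red below 0.015 m and z of stopper in the frame of dish_red below 0.008 m and angle between each of stopper, pipe, nut, cup, old_stopper, beaker's own z axis and vertical below 0.12 rad and linear speed of each of stopper, pipe, nut, cup below 0.02 m/s and angular speed of each of stopper, pipe, nut, cup below 0.2 rad/s and horizontal distance between pipe and dish_blue below 0.015 m and z of pipe in the frame of dish_blue below 0.008 m and horizontal distance between nut and dish_yellow below 0.015 m and z of nut in the frame of dish_yellow below 0.008 m and horizontal distance between cup and dish_green below 0.015 m and z of cup in the frame of dish_green below 0.008 m and distance of each of old_stopper, beaker from where it was at the start of the episode below 0.015 m); the robot touches nothing.
It fails at once if the brown stopper is pushed more than 15 mm from where it stood (distance of old_stopper from where it was at the start of the episode above 0.015 m).
It fails at once if the pink beaker is pushed more than 15 mm from where it stood (distance of beaker from where it was at the start of the episode above 0.015 m).
It fails at once if one of the four is let fall into its dish from more than about 25 mm ((horizontal distance between stopper and dish_red below 0.045 m and z of stopper in the frame of dish_red above 0.028 m and contact force between stopper and the fingers below 0.05 N) or (horizontal distance between pipe and dish_blue below 0.045 m and z of pipe in the frame of dish_blue above 0.028 m and contact force between pipe and the fingers below 0.05 N) or (horizontal distance between nut and dish_yellow below 0.045 m and z of nut in the frame of dish_yellow above 0.028 m and contact force between nut and the fingers below 0.05 N) or (horizontal distance between cup and dish_green below 0.045 m and z of cup in the frame of dish_green above 0.028 m and contact force between cup and the fingers below 0.05 N)).
It also fails if it takes over 115 s, if anything falls off the work surface, if the arm or the gripper's body presses on something with over 40 N, if the wrist force passes 120 N, or if a joint passes its speed limit or range.

## Working session

There is one attempt and no reset: what is moved stays moved. The work goes in short steps, Python scripts to look and compute and a tool call to move; the robot and the scene stay as the last step left them, time stands still between calls to the robot, and variables do not carry over. Pictures are saved under pics/ and viewed, at most 14 in all, crops included, and the job is handed in when it is done.

```bash
ls; mkdir -p pics; python3 - <<'E'
from cell import bot, cams, job, state
import cv2,numpy as np
for n in("scene","side"):
    c=cams.capture(n); cv2.imwrite(f"pics/{n}0.png",c["image"][...,::-1]); np.savez(f"{n}0.npz",**c)
s=state(); print(s["clock"],s["tcp_pos"],s["ee_rot"],s["finger_gap"])
E
```

```text
cell.py
pics
0.1 [ 0.15129293 -0.60594797  0.23702514] [ 9.92521400e-01  1.22068654e-01 -1.59678940e-04 -6.98576885e-04] 0.09155845547336848
```

View pics/scene0.png

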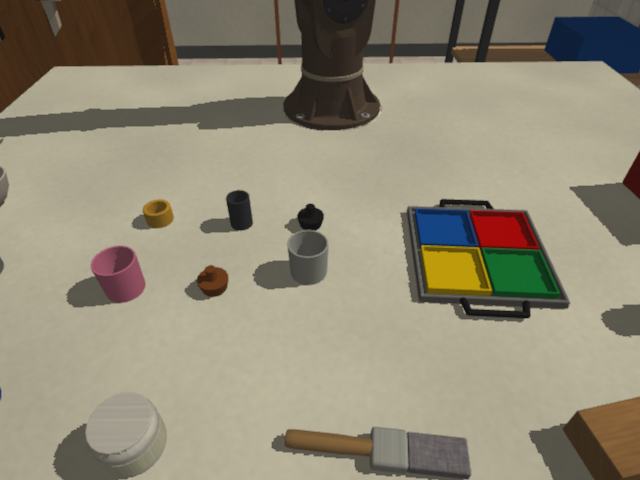

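View pics/side0.png

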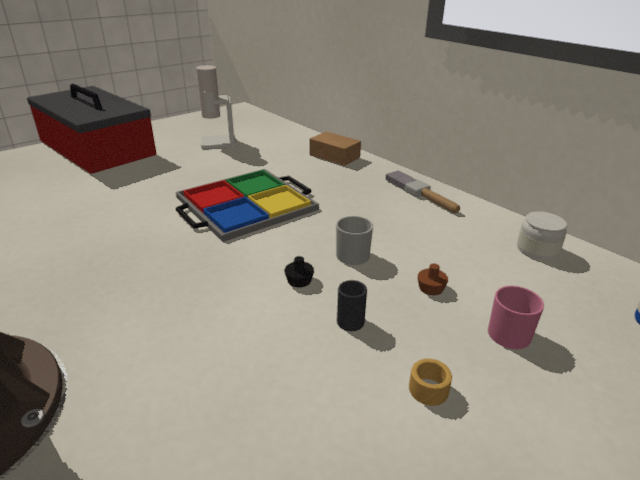

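The scene view (from the front, looking back at the base) shows the nut at (158,212), pipe (239,209), black stopper (310,216), cup (308,257), brown stopper (212,281) and pink beaker (119,274). The dishes are blue (446,228), red (505,229), yellow (456,269) and green (521,272). The side view has the same things. I'll enlarge both.

```bash
python3 - <<'E'
import cv2
a=cv2.imread("pics/scene0.png");b=cv2.imread("pics/side0.png")
cv2.imwrite("pics/sc.png",cv2.resize(a[180:310,90:345],None,fx=3,fy=3,interpolation=cv2.INTER_CUBIC))
cv2.imwrite("pics/si.png",cv2.resize(b[205:410,280:545],None,fx=2.9,fy=2.9,interpolation=cv2.INTER_CUBIC))
E
```

```text
(no output)
```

View pics/sc.png

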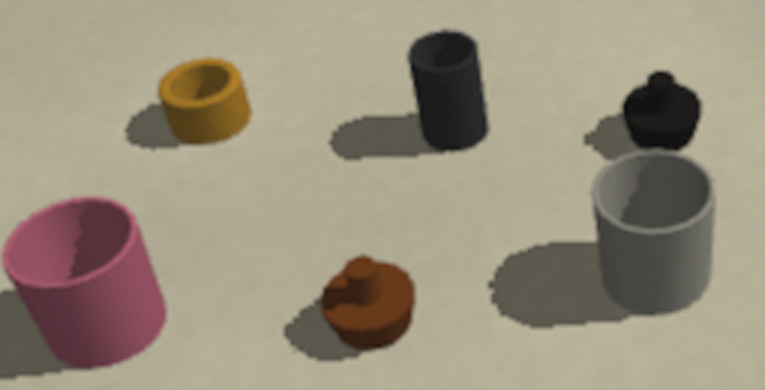

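View pics/si.png

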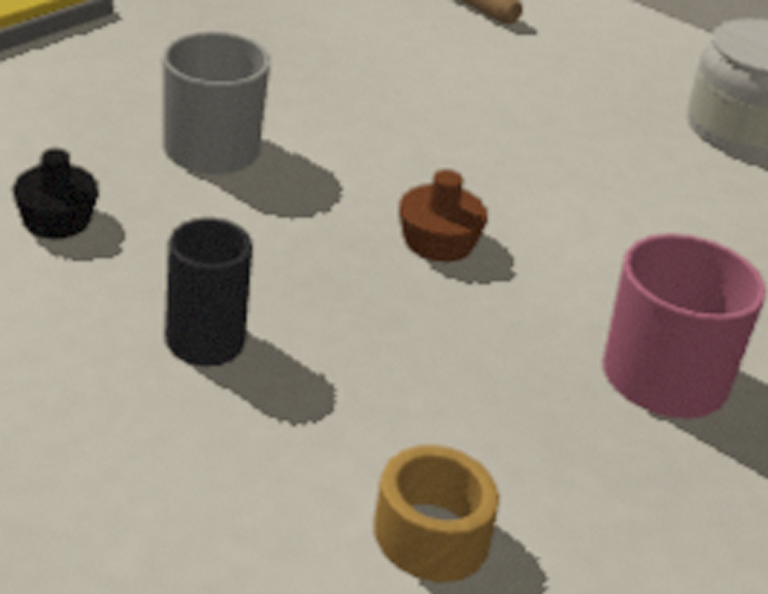

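The crops show the rim or knob-top centres. Scene crop: nut (202,83), pipe (443,52), black knob (660,79), cup (654,193), brown knob (362,267), pink (70,242). Side crop: (438,484), (210,243), (56,156), (216,58), (448,178), (692,275). Next I'll triangulate these, and get the dishes from colour quads in both views.

```bash
cat >h.py <<'E'
import cv2,numpy as np
def load(n): return dict(np.load(n))
def P(c): return c["camera_matrix"]@np.c_[cv2.Rodrigues(c["rvec"])[0],c["tvec"].ravel()]
def tri(a,b,pa,pb):
    X=cv2.triangulatePoints(P(a),P(b),np.float64(pa).T,np.float64(pb).T); X=(X[:3]/X[3]).T
    e=[]
    for c,p in((a,pa),(b,pb)):
        q=cv2.projectPoints(X,c["rvec"],c["tvec"],c["camera_matrix"],None)[0][:,0]; e.append(np.linalg.norm(q-p,axis=1))
    return X,np.array(e).T
def cloud(c):
    v,u=np.mgrid[:480,:640]; K=c["camera_matrix"]; d=c["depth"]
    p=np.stack([(u-K[0,2])/K[0,0]*d,(v-K[1,2])/K[1,1]*d,d],-1)
    R=cv2.Rodrigues(c["rvec"])[0]; return (p-c["tvec"].ravel())@R
E
python3 - <<'E'
from h import *
np.set_printoptions(precision=4,suppress=True)
a,b=load("scene0.npz"),load("side0.npz")
pa=np.array([[202,83],[443,52],[660,79],[654,193],[362,267],[70,242]])/3+[90,180]-.33
pb=np.array([[438,484],[210,243],[56,156],[216,58],[448,178],[692,275]])/2.9+[280,205]-.33
N=["nut","pipe","stop","cup","old","beak"]
X,e=tri(a,b,pa,pb)
W=[cloud(c) for c in(a,b)]
for n,x,r in zip(N,X,e):
    out=[]
    for c,w in zip((a,b),W):
        m=(np.hypot(*(w[...,:2]-x[:2]).transpose(2,0,1))<.042)&(w[...,2]>.006)&(c["depth"]>0)
        p=w[m]; t=p[p[:,2]>np.percentile(p[:,2],98)-.004]
        o=cv2.minEnclosingCircle(p[:,:2].astype(np.float32)); out+=[np.r_[o[0],o[1],p[:,2].max()]]
    print(n,x,r,*out)
hsv=[cv2.cvtColor(c["image"],cv2.COLOR_RGB2HSV) for c in(a,b)]
for n,h in(("red",0),("yellow",25),("green",70),("blue",112)):
    for c,w,H in zip((a,b),W,hsv):
        dh=np.abs((H[...,0].astype(int)-h+90)%180-90)
        m=(dh<9)&(H[...,1]>150)&(c["depth"]>0)&(np.hypot(w[...,0]-.55,w[...,1]-.25)<.25)&(w[...,2]<.04)
        k,l,st,ce=cv2.connectedComponentsWithStats(m.astype(np.uint8)); i=1+st[1:,4].argmax()
        p=w[l==i]; r=cv2.minAreaRect(p[:,:2].astype(np.float32)); f=np.median(p[:,2])
        print(n,st[i][4],r,f,np.percentile(p[:,2],[2,98]))
E
```

```text
nut [ 0.4515 -0.3231  0.0291] [0.0985 0.1209] [ 0.4531 -0.3243  0.0253  0.0312] [ 0.4492 -0.3249  0.0248  0.0323]
pipe [ 0.4629 -0.1754  0.0589] [0.0984 0.1004] [ 0.4652 -0.1758  0.0214  0.0614] [ 0.4613 -0.1761  0.021   0.0621]
stop [ 0.4679 -0.0525  0.0417] [0.0039 0.0036] [ 0.4696 -0.0512  0.0239  0.0445] [ 0.4662 -0.0514  0.0244  0.0439]
cup [ 0.5834 -0.0543  0.0605] [0.2587 0.1898] [ 0.5842 -0.0528  0.0325  0.0641] [ 0.5801 -0.0539  0.0329  0.0642]
old [ 0.6145 -0.1984  0.0412] [0.1378 0.1087] [ 0.6159 -0.1976  0.0239  0.0436] [ 0.6129 -0.1988  0.0243  0.044 ]
beak [ 0.6144 -0.3347  0.0607] [0.4033 0.3652] [ 0.6152 -0.3337  0.0319  0.0635] [ 0.6133 -0.3356  0.0325  0.0643]
red 2097 ((0.500299870967865, 0.27966731786727905), (0.10003730654716492, 0.10281117260456085), 85.65699005126953) 0.009919447667018669 [0.0079 0.0193]
red 989 ((0.5045222043991089, 0.27966466546058655), (0.1042945608496666, 0.0987902581691742), 84.65745544433594) 0.010333086813078814 [0.0081 0.0194]
yellow 3006 ((0.5883708000183105, 0.1754474937915802), (0.09835327416658401, 0.10633865743875504), 85.61768341064453) 0.00977276293120421 [0.0075 0.0191]
yellow 1137 ((0.5952548384666443, 0.1722993552684784), (0.09902285784482956, 0.10122216492891312), 85.49097442626953) 0.010465232881358127 [0.0082 0.0195]
green 2969 ((0.6011088490486145, 0.2687637209892273), (0.09350734949111938, 0.09483549743890762), 85.72657012939453) 0.009979504824165736 [0.0079 0.0193]
green 633 ((0.5980965495109558, 0.2681800127029419), (0.09588251262903214, 0.09251295030117035), 85.72159576416016) 0.010200522290802596 [0.0082 0.0192]
blue 1964 ((0.4935981333255768, 0.17894303798675537), (0.0919249877333641, 0.10223880410194397), 86.17505645751953) 0.009738446506991691 [0.0076 0.0192]
blue 1307 ((0.49431541562080383, 0.17830251157283783), (0.09608090668916702, 0.09274258464574814), 85.1902847290039) 0.010505591426540364 [0.0082 0.0191]
```

```bash
cat >to.py <<'E'
import sys,numpy as np
from cell import bot, cams, job, state
from scipy.spatial.transform import Rotation as Ro
# to.py x y z yaw ; ... : tool-axis shifts from the present pose, all in present axes
s=state(); R=Ro.from_quat(s["ee_rot"]).as_matrix(); yaw=np.arctan2(R[1,0],R[0,0])
print("t",s["clock"],"tcp",np.round(s["tcp_pos"],4),"yaw",round(yaw,3),"tilt",round(np.arccos(-R[2,2]),4),"gap",round(s["finger_gap"],4),"gf",s["grasp_force"],"F",np.round(s["contact_force"],1),"q",np.round(s["q"],2))
a=list(map(float,sys.argv[1:]))
for i in range(0,len(a),4):
    print(np.round(R.T@(np.array(a[i:i+3])-s["tcp_pos"]),4),"turn",round((yaw-a[i+3]+np.pi)%(2*np.pi)-np.pi,3))
E
python3 to.py .4513 -.3238 .14 .245 .4513 -.3238 .023 .245
```

```text
t 0.1 tcp [ 0.1513 -0.6059  0.237 ] yaw 0.245 tilt 0.0014 gap 0.0916 gf 0.0 F [ 0.5  0.2 -0.4] q [ 1.22  0.44  0.03  1.57 -0.01  1.13 -0.08]
[ 0.3594 -0.2009  0.0973] turn -0.0
[ 0.3595 -0.2007  0.2143] turn -0.0
```

Units first: shifts go in shares of 800 mm and turns go in shares of 2 rad. So 0.36 m / 0.8 = 0.45, -0.201 m / 0.8 = -0.2513.

Request:
send_path(steps="0.08 0.45 -0.2513 0.1213 0\n0.08 0.45 -0.2513 0.1213 0\n0.08 0.45 -0.2513 0.1213 0\n0.08 0.45 -0.2513 0.1213 0\n0.08 0.45 -0.2513 0.1213 0\n0.08 0.45 -0.2513 0.1213 0\n0.08 0.45 -0.2513 0.1213 0\n0.08 0.45 -0.2513 0.1213 0\n0.08 0.45 -0.2513 0.1213 0\n0.08 0.45 -0.2513 0.1213 0")

```text
clock: 1.35
tcp_pos: [0.4509, -0.3256, 0.1409]
ee_rot: [0.993, 0.121, -0.0, 0.0]
contact_force: [0.2, 1.3, -0.6]
finger_gap: 0.0803
grasp_force: 0.0
```

```bash
python3 to.py .4513 -.3238 .06 .245 .4513 -.3238 .023 .245
python3 - <<'E'
from cell import bot, cams, job, state
import cv2
cv2.imwrite("pics/w1.png",cams.capture("wrist")["image"][...,::-1])
E
```

```text
t 1.35 tcp [ 0.4509 -0.3256  0.1409] yaw 0.242 tilt 0.0008 gap 0.0803 gf 0.0 F [ 0.2  1.3 -0.6] q [ 0.6   0.43 -0.09  1.85  0.05  0.86 -0.85]
[ 0.0009 -0.0017  0.0809] turn -0.003
[ 0.0009 -0.0018  0.1179] turn -0.003
```

View pics/w1.png

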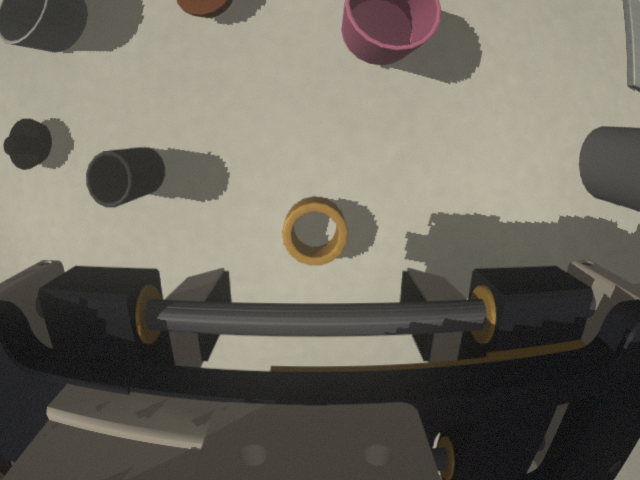

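The wrist picture shows the nut at (315,232), midway between the fingers (columns 200 to 430), so I'll go down.

Converted, 0.117 m / 0.8 = 0.1463, 0.11 m / 0.8 = 0.1375.

Request:
send_path(steps="0.08 0 0 0.0625 0\n0.08 0 0 0.1125 0\n0.08 0 0 0.1375 0\n0.08 0 0 0.1463 0\n0.08 0 0 0.1463 0\n0.08 0 0 0.1463 0")

```text
clock: 2.15
tcp_pos: [0.4526, -0.3248, 0.0248]
ee_rot: [0.993, 0.122, 0.001, 0.001]
contact_force: [-0.8, -0.7, 0.5]
finger_gap: 0.0799
grasp_force: 0.0
```

```bash
python3 to.py .4513 -.3238 .022 .245
```

```text
t 2.15 tcp [ 0.4526 -0.3248  0.0248] yaw 0.244 tilt 0.0018 gap 0.0799 gf 0.0 F [-0.8 -0.7  0.5] q [ 0.59  0.59 -0.08  1.94  0.08  0.61 -0.88]
[-0.001  -0.0013  0.0028] turn -0.001
```

Converted, 0.003 m / 0.8 = 0.0038, -0.001 m / 0.8 = -0.0013.

Request:
send_path(steps="0.08 -0.0013 -0.0013 0.0038 0\n0.08 -0.0013 -0.0013 0.0038 0\n0.04 -0.0013 -0.0013 0.0038 0\n0.04 -0.0013 -0.0013 0.0038 0\n0.04 -0.0013 -0.0013 0.0038 0\n0.04 -0.0013 -0.0013 0.0038 0\n0.04 -0.0013 -0.0013 0.0038 0\n0.04 -0.0013 -0.0013 0.0038 0")

```text
clock: 3.15
tcp_pos: [0.4509, -0.3235, 0.0207]
ee_rot: [0.993, 0.122, 0.0, 0.0]
contact_force: [0.2, -0.2, -0.1]
finger_gap: 0.0469
grasp_force: 30.0
```

Request:
send_path(steps="0.04 0 0 -0.0375 0\n0.04 0 0 -0.075 0\n0.04 0 0 -0.125 0\n0.04 0 0 -0.125 0\n0.04 0 0 -0.125 0")

```text
clock: 3.78
tcp_pos: [0.4503, -0.3231, 0.1201]
ee_rot: [0.993, 0.122, -0.0, -0.0]
contact_force: [0.6, 0.5, -1.7]
finger_gap: 0.0465
grasp_force: 30.0
```

```bash
python3 to.py .5917 .1731 .122 -.08 .5917 .1731 .033 -.08
```

```text
t 3.775 tcp [ 0.4503 -0.3231  0.1201] yaw 0.245 tilt 0.0008 gap 0.0465 gf 29.999658060260117 F [ 0.6  0.5 -1.7] q [ 0.6   0.45 -0.1   1.88  0.06  0.82 -0.85]
[ 0.2574 -0.4472 -0.0018] turn 0.325
[ 0.2575 -0.4471  0.0872] turn 0.325
```

Nut held (gap 46.5 mm). I'll place it with the fingers along the dish diagonal (yaw 0.709), so they stay clear of the walls.

Converted, -0.447 m / 0.8 = -0.5588, 0.257 m / 0.8 = 0.3213, -0.464 rad / 2 = -0.232.

Request:
send_path(steps="0.04 0.3213 -0.5588 0 -0.232\n0.04 0.3213 -0.5588 0 -0.232\n0.04 0.3213 -0.5588 0 -0.232\n0.04 0.3213 -0.5588 0 -0.232\n0.04 0.3213 -0.5588 0 -0.232\n0.04 0.3213 -0.5588 0 -0.232\n0.04 0.3213 -0.5588 0 -0.232\n0.04 0.3213 -0.5588 0 -0.232\n0.04 0.3213 -0.5588 0 -0.232\n0.04 0.3213 -0.5588 0 -0.232")

```text
clock: 5.03
tcp_pos: [0.5909, 0.1733, 0.1191]
ee_rot: [0.937, 0.348, -0.001, -0.0]
contact_force: [-0.3, -1.7, -1.5]
finger_gap: 0.0466
grasp_force: 30.0
```

Request:
send_path(steps="0.04 0 0 0 0\n0.04 0 0 0 0")

```text
clock: 5.28
tcp_pos: [0.5918, 0.1701, 0.1205]
ee_rot: [0.938, 0.346, -0.0, 0.0]
contact_force: [0.2, -0.4, -1.0]
finger_gap: 0.0464
grasp_force: 30.0
```

```bash
python3 to.py .5917 .1731 .031 .709
python3 - <<'E'
from cell import bot, cams, job, state
import cv2
cv2.imwrite("pics/w2.png",cams.capture("wrist")["image"][...,::-1])
E
```

```text
t 5.275 tcp [0.5918 0.1701 0.1205] yaw 0.706 tilt 0.0013 gap 0.0464 gf 29.999671960249543 F [ 0.2 -0.4 -1. ] q [-0.18  0.55 -0.27  1.71  0.18  0.9  -1.39]
[ 0.002  -0.0024  0.0895] turn -0.003
```

View pics/w2.png

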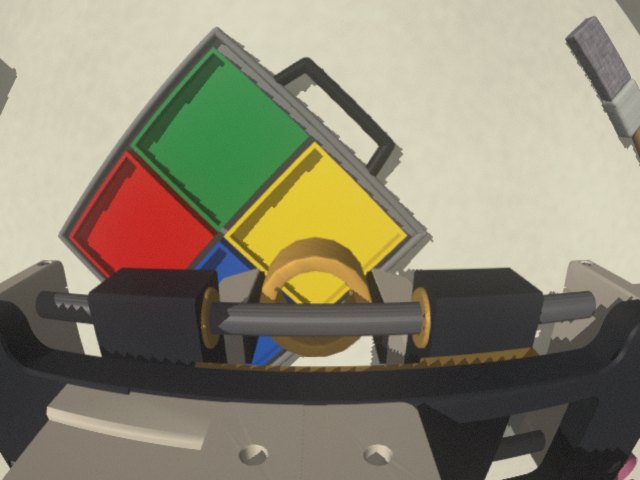

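The yellow dish is centred at (315,235), with its corners pointing along the finger line. The nut hangs over the same column, so I'll lower it.

Converted, 0.089 m / 0.8 = 0.1113, 0.087 m / 0.8 = 0.1088.

Request:
send_path(steps="0.04 0.0025 -0.0025 0.05 0\n0.04 0.0025 -0.0025 0.0813 0\n0.04 0.0025 -0.0025 0.0975 0\n0.04 0.0025 -0.0025 0.105 0\n0.04 0.0025 -0.0025 0.1088 0\n0.04 0.0025 -0.0025 0.1113 0\n0.04 0.0025 -0.0025 0.1113 0\n0.04 0.0025 -0.0025 0.1113 0")

```text
clock: 6.32
tcp_pos: [0.5923, 0.1754, 0.0321]
ee_rot: [0.938, 0.347, 0.0, 0.0]
contact_force: [0.3, 0.2, -1.7]
finger_gap: 0.0465
grasp_force: 30.0
```

```bash
python3 to.py .5917 .1731 .0297 .709
```

```text
t 6.325 tcp [0.5923 0.1754 0.0321] yaw 0.709 tilt 0.0006 gap 0.0465 gf 29.999697343446314 F [ 0.3  0.2 -1.7] q [-0.21  0.66 -0.24  1.77  0.22  0.73 -1.43]
[-0.002   0.0014  0.0024] turn -0.0
```

Converted, 0.0025 m / 0.8 = 0.0031, 0.0015 m / 0.8 = 0.0019.

Request:
send_path(steps="0.04 -0.0013 0.0013 0.0019 0\n0.04 -0.0013 0.0013 0.0031 0\n0.04 -0.0013 0.0013 0.0031 0")

```text
clock: 6.7
tcp_pos: [0.592, 0.1736, 0.0297]
ee_rot: [0.938, 0.347, 0.0, 0.0]
contact_force: [-2.5, -1.8, 6.0]
finger_gap: 0.0465
grasp_force: 30.0
```

Request:
send_path(steps="0.058 0 0 0 0\n0.058 0 0 0 0\n0.058 0 0 0 0\n0.058 0 0 -0.025 0\n0.058 0 0 -0.075 0\n0.058 0 0 -0.125 0\n0.058 0 0 -0.125 0")

```text
clock: 7.58
tcp_pos: [0.594, 0.1749, 0.1326]
ee_rot: [0.938, 0.347, 0.003, 0.0]
contact_force: [0.5, 0.2, 0.9]
finger_gap: 0.0583
grasp_force: 0.0
```

```bash
python3 to.py  .468 -.0518 .14 .245 .468 -.0518 .038 .245
```

```text
t 7.575 tcp [0.594  0.1749 0.1326] yaw 0.709 tilt 0.0062 gap 0.0583 gf 0.0 F [0.5 0.2 0.9] q [-0.19  0.54 -0.27  1.7   0.17  0.92 -1.39]
[-0.2432  0.0901 -0.0086] turn 0.464
[-0.2437  0.0899  0.0934] turn 0.464
```

Converted, -0.243 m / 0.8 = -0.3038, 0.09 m / 0.8 = 0.1125, 0.464 rad / 2 = 0.232.

Request:
send_path(steps="0.045 -0.3038 0.1125 -0.0113 0.232\n0.045 -0.3038 0.1125 -0.0113 0.232\n0.045 -0.3038 0.1125 -0.0113 0.232\n0.045 -0.3038 0.1125 -0.0113 0.232\n0.045 -0.3038 0.1125 -0.0113 0.232\n0.045 -0.3038 0.1125 -0.0113 0.232\n0.045 -0.3038 0.1125 -0.0113 0.232\n0.045 -0.3038 0.1125 -0.0113 0.232")

```text
clock: 8.57
tcp_pos: [0.4667, -0.0512, 0.138]
ee_rot: [0.992, 0.123, -0.0, -0.0]
contact_force: [-0.0, -0.2, 0.8]
finger_gap: 0.0451
grasp_force: 0.0
```

```bash
python3 to.py  .468 -.0518 .038 .245
python3 - <<'E'
from cell import bot, cams, job, state
import cv2
cv2.imwrite("pics/w3.png",cams.capture("wrist")["image"][...,::-1])
E
```

```text
t 8.575 tcp [ 0.4667 -0.0512  0.138 ] yaw 0.247 tilt 0.0005 gap 0.0451 gf 0.0 F [-0.  -0.2  0.8] q [ 0.12  0.31 -0.15  2.05  0.07  0.78 -1.4 ]
[0.0011 0.001  0.1   ] turn 0.002
```

View pics/w3.png

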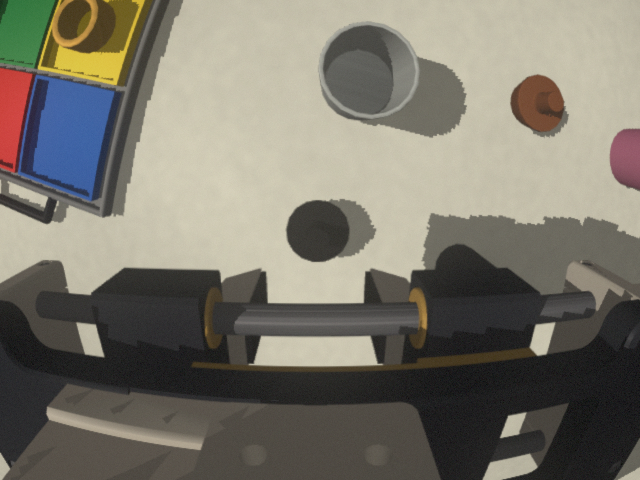

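The stopper is at (318,230), centred between the fingers, and the nut lies in the yellow dish at (82,22). I'll go down to the knob.

Converted, 0.101 m / 0.8 = 0.1263, 0.1 m / 0.8 = 0.125.

Request:
send_path(steps="0.045 0.0013 0.0013 0.0625 0\n0.045 0.0013 0.0013 0.1 0\n0.045 0.0013 0.0013 0.1188 0\n0.045 0.0013 0.0013 0.125 0\n0.045 0.0013 0.0013 0.1263 0\n0.045 0.0013 0.0013 0.1263 0\n0.045 0.0013 0.0013 0.1263 0")

```text
clock: 9.5
tcp_pos: [0.4678, -0.0534, 0.0379]
ee_rot: [0.993, 0.122, 0.001, 0.0]
contact_force: [-0.6, 1.1, -0.3]
finger_gap: 0.0453
grasp_force: 0.0
```

```bash
python3 to.py .468 -.0518 .0375 .245
```

```text
t 9.5 tcp [ 0.4678 -0.0534  0.0379] yaw 0.245 tilt 0.0014 gap 0.0453 gf 0.0 F [-0.6  1.1 -0.3] q [ 0.1   0.48 -0.13  2.14  0.12  0.53 -1.44]
[ 0.0006 -0.0015  0.0004] turn -0.0
```

Converted, -0.001 m / 0.8 = -0.0013, 0.0005 m / 0.8 = 0.0006.

Request:
send_path(steps="0.01 0 -0.0013 0.0006 0\n0.01 0 -0.0013 0.0006 0\n0.01 0 -0.0013 0.0006 0\n0.01 0 -0.0013 0.0006 0\n0.01 0 -0.0013 0.0006 0\n0.01 0 -0.0013 0.0006 0")

```text
clock: 10.25
tcp_pos: [0.467, -0.0523, 0.0368]
ee_rot: [0.993, 0.122, 0.0, 0.0]
contact_force: [-0.5, -0.5, 3.1]
finger_gap: 0.0143
grasp_force: 34.1
```

Request:
send_path(steps="0.01 0 0 -0.0375 0\n0.01 0 0 -0.075 0\n0.01 0 0 -0.125 0\n0.01 0 0 -0.125 0\n0.01 0 0 -0.125 0")

```text
clock: 10.88
tcp_pos: [0.4666, -0.0524, 0.1362]
ee_rot: [0.993, 0.122, -0.0, 0.0]
contact_force: [-0.2, 0.4, -0.4]
finger_gap: 0.0144
grasp_force: 34.0
```

```bash
python3 to.py .5023 .2773 .137 .245
```

```text
t 10.875 tcp [ 0.4666 -0.0524  0.1362] yaw 0.245 tilt 0.0005 gap 0.0144 gf 33.96903030574322 F [-0.2  0.4 -0.4] q [ 0.12  0.32 -0.15  2.05  0.07  0.78 -1.4 ]
[ 0.1145 -0.3112 -0.0008] turn -0.0
```

Converted, -0.311 m / 0.8 = -0.3888, 0.114 m / 0.8 = 0.1425.

Request:
send_path(steps="0.01 0.1425 -0.3888 0 0\n0.01 0.1425 -0.3888 0 0\n0.01 0.1425 -0.3888 0 0\n0.01 0.1425 -0.3888 0 0\n0.01 0.1425 -0.3888 0 0\n0.01 0.1425 -0.3888 0 0\n0.01 0.1425 -0.3888 0 0\n0.01 0.1425 -0.3888 0 0\n0.01 0.1425 -0.3888 0 0")

```text
clock: 12.0
tcp_pos: [0.5026, 0.2748, 0.1365]
ee_rot: [0.993, 0.121, -0.0, 0.001]
contact_force: [0.3, -0.3, -0.3]
finger_gap: 0.0143
grasp_force: 34.0
```

Request:
send_path(steps="0.01 0 0 0 0\n0.01 0 0 0 0")

```text
clock: 12.25
tcp_pos: [0.5025, 0.2765, 0.1369]
ee_rot: [0.993, 0.122, 0.0, 0.0]
contact_force: [0.2, 0.0, 0.1]
finger_gap: 0.0143
grasp_force: 34.0
```

```bash
python3 to.py .5023 .2773 .0458 .245
python3 - <<'E'
from cell import bot, cams, job, state
import cv2
cv2.imwrite("pics/w4.png",cams.capture("wrist")["image"][...,::-1])
E
```

```text
t 12.25 tcp [0.5025 0.2765 0.1369] yaw 0.244 tilt 0.0003 gap 0.0143 gf 33.97360771894455 F [0.2 0.  0.1] q [-0.44  0.47 -0.22  1.81  0.13  0.88 -2.04]
[ 0.     -0.0008  0.0911] turn -0.001
```

View pics/w4.png

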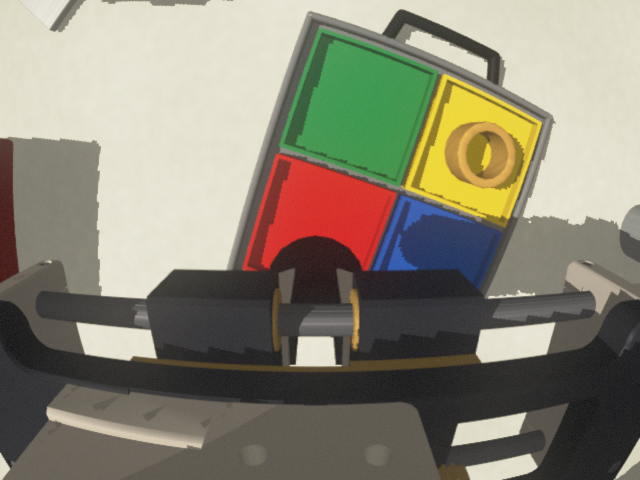

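The nut sits about mid-dish in yellow at (482,153). The red dish is centred near column 318, under the held stopper at (318,255). I'll lower it.

Converted, 0.09 m / 0.8 = 0.1125, 0.088 m / 0.8 = 0.11.

Request:
send_path(steps="0.01 0 0 0.05 0\n0.01 0 0 0.0813 0\n0.01 0 0 0.0975 0\n0.01 0 0 0.105 0\n0.01 0 0 0.11 0\n0.01 0 0 0.1125 0\n0.01 0 0 0.1125 0\n0.01 0 0 0.1125 0")

```text
clock: 13.3
tcp_pos: [0.5025, 0.2772, 0.0471]
ee_rot: [0.993, 0.122, 0.0, -0.0]
contact_force: [-0.4, 0.3, -1.0]
finger_gap: 0.0144
grasp_force: 34.0
```

```bash
python3 to.py .5023 .2773 .0458 .245
```

```text
t 13.3 tcp [0.5025 0.2772 0.0471] yaw 0.245 tilt 0.0006 gap 0.0144 gf 33.97361934185028 F [-0.4  0.3 -1. ] q [-0.46  0.59 -0.19  1.88  0.17  0.69 -2.08]
[-0.0002 -0.0002  0.0013] turn -0.0
```

Converted, 0.0018 m / 0.8 = 0.0023, 0.001 m / 0.8 = 0.0013.

Request:
send_path(steps="0.01 0 0 0.0013 0\n0.01 0 0 0.0023 0\n0.01 0 0 0.0023 0")

```text
clock: 13.68
tcp_pos: [0.5025, 0.2771, 0.0458]
ee_rot: [0.993, 0.122, 0.0, -0.0]
contact_force: [-2.2, -1.7, 9.8]
finger_gap: 0.014
grasp_force: 34.4
```

Request:
send_path(steps="0.04 0 0 0 0\n0.04 0 0 0 0\n0.04 0 0 0 0\n0.04 0 0 -0.025 0\n0.04 0 0 -0.075 0\n0.04 0 0 -0.125 0\n0.04 0 0 -0.125 0")

```text
clock: 14.55
tcp_pos: [0.504, 0.2783, 0.148]
ee_rot: [0.993, 0.122, 0.003, -0.001]
contact_force: [-0.7, -0.6, -0.2]
finger_gap: 0.0402
grasp_force: 0.0
```

```bash
python3 to.py  .463 -.1756 .15 .245
```

```text
t 14.55 tcp [0.504  0.2783 0.148 ] yaw 0.245 tilt 0.0058 gap 0.0402 gf 0.0 F [-0.7 -0.6 -0.2] q [-0.44  0.46 -0.22  1.79  0.12  0.9  -2.04]
[-0.1497  0.4304 -0.0036] turn -0.0
```

Converted, 0.43 m / 0.8 = 0.5375, -0.15 m / 0.8 = -0.1875.

Request:
send_path(steps="0.07 -0.1875 0.5375 -0.0038 0\n0.07 -0.1875 0.5375 -0.0038 0\n0.07 -0.1875 0.5375 -0.0038 0\n0.07 -0.1875 0.5375 -0.0038 0\n0.07 -0.1875 0.5375 -0.0038 0\n0.07 -0.1875 0.5375 -0.0038 0\n0.07 -0.1875 0.5375 -0.0038 0\n0.07 -0.1875 0.5375 -0.0038 0\n0.07 -0.1875 0.5375 -0.0038 0\n0.07 -0.1875 0.5375 -0.0038 0")

```text
clock: 15.8
tcp_pos: [0.4609, -0.1749, 0.1474]
ee_rot: [0.992, 0.123, -0.0, -0.0]
contact_force: [0.4, 0.0, 0.3]
finger_gap: 0.0701
grasp_force: 0.0
```

Request:
send_path(steps="0.07 0 0 0 0\n0.07 0 0 0 0")

```text
clock: 16.05
tcp_pos: [0.4612, -0.1754, 0.1479]
ee_rot: [0.992, 0.123, 0.0, -0.0]
contact_force: [-0.2, -0.7, 0.6]
finger_gap: 0.07
grasp_force: 0.0
```

```bash
python3 to.py .463 -.1756 .041 .245
python3 - <<'E'
from cell import bot, cams, job, state
import cv2
cv2.imwrite("pics/w5.png",cams.capture("wrist")["image"][...,::-1])
E
```

```text
t 16.05 tcp [ 0.4612 -0.1754  0.1479] yaw 0.247 tilt 0.0002 gap 0.07 gf 0.0 F [-0.2 -0.7  0.6] q [ 0.34  0.33 -0.11  1.99  0.05  0.82 -1.12]
[0.0017 0.0006 0.1069] turn 0.002
```

View pics/w5.png

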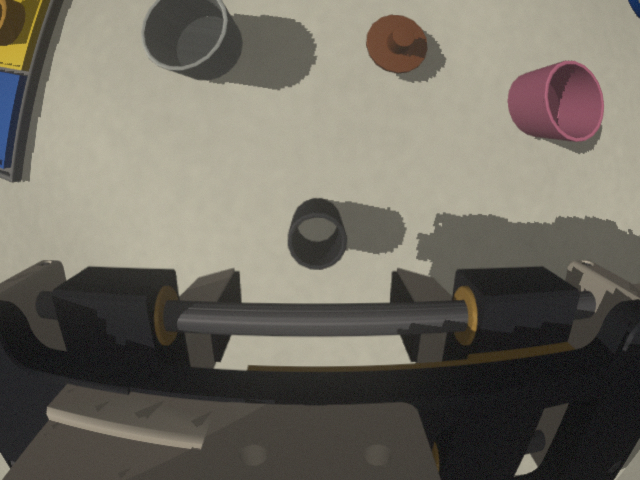

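The pipe is at (317,235), centred between the fingers (215 to 418). I'll descend, then close and lift.

Converted, 0.107 m / 0.8 = 0.1338, 0.1 m / 0.8 = 0.125.

Request:
send_path(steps="0.07 0.0025 0.0013 0.0625 0\n0.07 0.0025 0.0013 0.1063 0\n0.07 0.0025 0.0013 0.125 0\n0.07 0.0025 0.0013 0.1338 0\n0.07 0.0025 0.0013 0.1338 0\n0.07 0.0025 0.0013 0.1338 0\n0.07 0.0025 0.0013 0.1338 0")

```text
clock: 16.98
tcp_pos: [0.4636, -0.1772, 0.0417]
ee_rot: [0.993, 0.122, 0.001, 0.0]
contact_force: [-0.8, 0.1, 0.1]
finger_gap: 0.0703
grasp_force: 0.0
```

Request:
send_path(steps="0.03 0 0 0 0\n0.03 0 0 0 0\n0.03 0 0 0 0\n0.03 0 0 0 0\n0.03 0 0 0 0\n0.03 0 0 0 0")

```text
clock: 17.73
tcp_pos: [0.4631, -0.177, 0.0409]
ee_rot: [0.993, 0.122, -0.0, -0.0]
contact_force: [0.2, 0.8, 0.7]
finger_gap: 0.0389
grasp_force: 30.0
```

```bash
python3 to.py
```

```text
t 17.725 tcp [ 0.4631 -0.177   0.0409] yaw 0.245 tilt 0.0001 gap 0.0389 gf 29.99998755287379 F [0.2 0.8 0.7] q [ 0.33  0.5  -0.1   2.08  0.08  0.57 -1.15]
```

Request:
send_path(steps="0.03 0 0 -0.0375 0\n0.03 0 0 -0.075 0\n0.03 0 0 -0.1375 0\n0.03 0 0 -0.1375 0\n0.03 0 0 -0.1375 0")

```text
clock: 18.35
tcp_pos: [0.4628, -0.1769, 0.1506]
ee_rot: [0.993, 0.122, -0.0, 0.0]
contact_force: [-0.3, -0.2, -1.5]
finger_gap: 0.0386
grasp_force: 30.0
```

```bash
python3 to.py .4949 .1805 .151 .245
```

```text
t 18.35 tcp [ 0.4628 -0.1769  0.1506] yaw 0.245 tilt 0.0002 gap 0.0386 gf 29.999828548170626 F [-0.3 -0.2 -1.5] q [ 0.35  0.33 -0.11  1.98  0.05  0.83 -1.12]
[ 0.1177 -0.339  -0.0004] turn -0.0
```

Request:
send_path(steps="0.03 0.1475 -0.4238 0 0\n0.03 0.1475 -0.4238 0 0\n0.03 0.1475 -0.4238 0 0\n0.03 0.1475 -0.4238 0 0\n0.03 0.1475 -0.4238 0 0\n0.03 0.1475 -0.4238 0 0\n0.03 0.1475 -0.4238 0 0\n0.03 0.1475 -0.4238 0 0\n0.03 0.1475 -0.4238 0 0\n0.03 0.1475 -0.4238 0 0")

```text
clock: 19.6
tcp_pos: [0.4956, 0.1792, 0.1507]
ee_rot: [0.993, 0.121, -0.0, 0.0]
contact_force: [0.2, 0.7, -0.5]
finger_gap: 0.039
grasp_force: 30.0
```

```bash
python3 to.py .4949 .1805 .0499 .245
```

```text
t 19.6 tcp [0.4956 0.1792 0.1507] yaw 0.243 tilt 0.0006 gap 0.039 gf 29.99964780639857 F [ 0.2  0.7 -0.5] q [-0.27  0.39 -0.23  1.9   0.11  0.87 -1.89]
[-0.0003 -0.0015  0.1008] turn -0.002
```

Request:
send_path(steps="0.03 0 0 0.05 0\n0.03 0 0 0.0813 0\n0.03 0 0 0.1 0\n0.03 0 0 0.1125 0\n0.03 0 0 0.12 0\n0.03 0 0 0.1225 0\n0.03 0 0 0.1225 0\n0.03 0 0 0.1225 0")

```text
clock: 20.6
tcp_pos: [0.4957, 0.1807, 0.0534]
ee_rot: [0.993, 0.122, 0.0, -0.0]
contact_force: [-0.1, -0.1, -0.2]
finger_gap: 0.039
grasp_force: 30.0
```

```bash
python3 to.py .4949 .1805 .0499 .245
```

```text
t 20.6 tcp [0.4957 0.1807 0.0534] yaw 0.245 tilt 0.0007 gap 0.039 gf 29.9996974831447 F [-0.1 -0.1 -0.2] q [-0.3   0.52 -0.2   1.99  0.17  0.65 -1.94]
[-0.0009 -0.      0.0035] turn -0.0
```

Converted, 0.004 m / 0.8 = 0.005, 0.0035 m / 0.8 = 0.0044.

Request:
send_path(steps="0.03 0 0 0.0025 0\n0.03 0 0 0.0044 0\n0.03 0 0 0.005 0\n0.03 0 0 0.005 0")

```text
clock: 21.1
tcp_pos: [0.4956, 0.1806, 0.0499]
ee_rot: [0.993, 0.122, 0.0, 0.0]
contact_force: [-4.2, -1.4, 13.8]
finger_gap: 0.0387
grasp_force: 30.0
```

Request:
send_path(steps="0.058 0 0 0 0\n0.058 0 0 0 0\n0.058 0 0 0 0\n0.058 0 0 -0.025 0\n0.058 0 0 -0.075 0\n0.058 0 0 -0.125 0\n0.058 0 0 -0.125 0")

```text
clock: 21.98
tcp_pos: [0.4973, 0.1814, 0.1517]
ee_rot: [0.993, 0.122, 0.003, -0.001]
contact_force: [1.1, 0.5, -0.3]
finger_gap: 0.0577
grasp_force: 0.0
```

```bash
python3 to.py  .5825 -.0535 .15 .245
```

```text
t 21.975 tcp [0.4973 0.1814 0.1517] yaw 0.245 tilt 0.0056 gap 0.0577 gf 0.0 F [ 1.1  0.5 -0.3] q [-0.27  0.38 -0.23  1.9   0.11  0.86 -1.89]
[0.0258 0.2486 0.0016] turn -0.0
```

Converted, 0.249 m / 0.8 = 0.3113, 0.026 m / 0.8 = 0.0325.

Request:
send_path(steps="0.086 0.0325 0.3113 0.0013 0\n0.086 0.0325 0.3113 0.0013 0\n0.086 0.0325 0.3113 0.0013 0\n0.086 0.0325 0.3113 0.0013 0\n0.086 0.0325 0.3113 0.0013 0\n0.086 0.0325 0.3113 0.0013 0\n0.086 0.0325 0.3113 0.0013 0\n0.086 0.0325 0.3113 0.0013 0")

```text
clock: 22.98
tcp_pos: [0.5808, -0.0532, 0.1479]
ee_rot: [0.992, 0.123, -0.0, -0.0]
contact_force: [0.6, 0.4, 0.7]
finger_gap: 0.086
grasp_force: 0.0
```

```bash
python3 to.py .5825 -.0535 .041 .245
python3 - <<'E'
from cell import bot, cams, job, state
import cv2
cv2.imwrite("pics/w6.png",cams.capture("wrist")["image"][...,::-1])
E
```

```text
t 22.975 tcp [ 0.5808 -0.0532  0.1479] yaw 0.247 tilt 0.0004 gap 0.086 gf 0.0 F [0.6 0.4 0.7] q [ 0.12  0.46 -0.17  1.77  0.09  0.91 -1.41]
[0.0016 0.0007 0.1069] turn 0.002
```

View pics/w6.png

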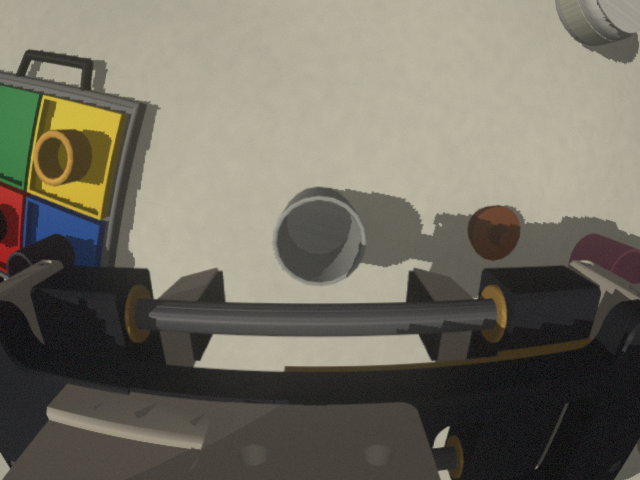

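The cup's rim is centred at (319,238), between the fingers (200 to 432), and the brown stopper is well to the right. I'll descend and grip.

Converted, 0.107 m / 0.8 = 0.1338, 0.1 m / 0.8 = 0.125.

Request:
send_path(steps="0.086 0.0025 0.0013 0.0625 0\n0.086 0.0025 0.0013 0.1063 0\n0.086 0.0025 0.0013 0.125 0\n0.086 0.0025 0.0013 0.1338 0\n0.086 0.0025 0.0013 0.1338 0\n0.086 0.0025 0.0013 0.1338 0\n0.086 0.0025 0.0013 0.1338 0")

```text
clock: 23.9
tcp_pos: [0.5838, -0.0553, 0.0418]
ee_rot: [0.993, 0.122, 0.001, 0.0]
contact_force: [1.5, -0.3, -0.5]
finger_gap: 0.0859
grasp_force: 0.0
```

Request:
send_path(steps="0.05 0 0 0 0\n0.05 0 0 0 0\n0.05 0 0 0 0\n0.05 0 0 0 0\n0.05 0 0 0 0\n0.05 0 0 0 0")

```text
clock: 24.65
tcp_pos: [0.5832, -0.0553, 0.041]
ee_rot: [0.993, 0.122, -0.0, 0.0]
contact_force: [-0.9, -0.1, 1.5]
finger_gap: 0.0617
grasp_force: 30.0
```

```bash
python3 to.py
```

```text
t 24.65 tcp [ 0.5832 -0.0553  0.041 ] yaw 0.245 tilt 0.0001 gap 0.0617 gf 30.00034488737583 F [-0.9 -0.1  1.5] q [ 0.11  0.6  -0.15  1.85  0.13  0.69 -1.44]
```

Request:
send_path(steps="0.05 0 0 -0.0375 0\n0.05 0 0 -0.075 0\n0.05 0 0 -0.1375 0\n0.05 0 0 -0.1375 0\n0.05 0 0 -0.1375 0")

```text
clock: 25.28
tcp_pos: [0.5828, -0.0553, 0.1504]
ee_rot: [0.993, 0.122, -0.0, 0.0]
contact_force: [-0.7, -0.5, -1.9]
finger_gap: 0.0615
grasp_force: 30.0
```

```bash
python3 to.py .5991 .2699 .151 .245
```

```text
t 25.275 tcp [ 0.5828 -0.0553  0.1504] yaw 0.245 tilt 0.0006 gap 0.0615 gf 29.99990813434124 F [-0.7 -0.5 -1.9] q [ 0.12  0.46 -0.17  1.77  0.09  0.92 -1.41]
[ 0.0946 -0.3116 -0.0006] turn -0.0
```

Converted, -0.312 m / 0.8 = -0.39, 0.095 m / 0.8 = 0.1188.

Request:
send_path(steps="0.05 0.1188 -0.39 0 0\n0.05 0.1188 -0.39 0 0\n0.05 0.1188 -0.39 0 0\n0.05 0.1188 -0.39 0 0\n0.05 0.1188 -0.39 0 0\n0.05 0.1188 -0.39 0 0\n0.05 0.1188 -0.39 0 0\n0.05 0.1188 -0.39 0 0\n0.05 0.1188 -0.39 0 0\n0.05 0.1188 -0.39 0 0")

```text
clock: 26.52
tcp_pos: [0.6001, 0.2691, 0.151]
ee_rot: [0.993, 0.121, 0.0, 0.0]
contact_force: [0.5, -0.2, -0.9]
finger_gap: 0.0619
grasp_force: 30.0
```

```bash
python3 to.py .5991 .2699 .0500 .245
python3 - <<'E'
from cell import bot, cams, job, state
import cv2
for n in("scene","side"): cv2.imwrite(f"pics/{n}7.png",cams.capture(n)["image"][...,::-1])
a=cv2.imread("pics/scene7.png")[130:320,380:600];b=cv2.imread("pics/side7.png")[40:230,130:350]
import numpy as np
cv2.imwrite("pics/m7.png",cv2.resize(np.hstack([a,b]),(800,345),interpolation=cv2.INTER_CUBIC))
E
```

```text
t 26.525 tcp [0.6001 0.2691 0.151 ] yaw 0.243 tilt 0.0004 gap 0.0619 gf 29.99991288408637 F [ 0.5 -0.2 -0.9] q [-0.38  0.57 -0.19  1.57  0.12  1.01 -1.93]
[-0.0008 -0.001   0.101 ] turn -0.002
```

View pics/m7.png

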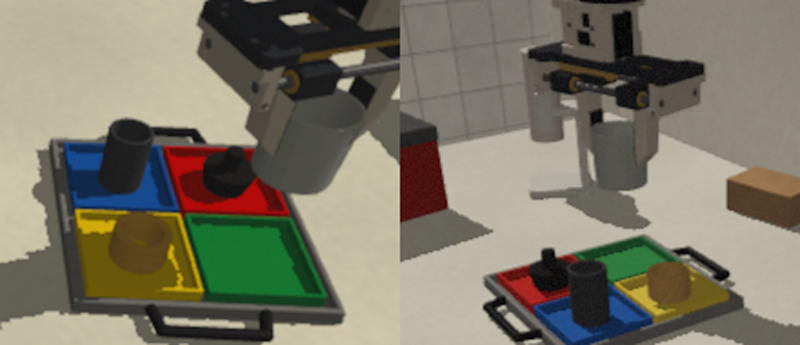

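The pipe, stopper and nut stand upright in the middle of blue, red and yellow. The cup hangs upright over green, with its column clear. I'll lower it.

Converted, 0.099 m / 0.8 = 0.1238, 0.096 m / 0.8 = 0.12.

Request:
send_path(steps="0.05 -0.0013 0 0.05 0\n0.05 -0.0013 0 0.0813 0\n0.05 -0.0013 0 0.1 0\n0.05 -0.0013 0 0.1125 0\n0.05 -0.0013 0 0.12 0\n0.05 -0.0013 0 0.1238 0\n0.05 -0.0013 0 0.1238 0\n0.05 -0.0013 0 0.1238 0")

```text
clock: 27.62
tcp_pos: [0.5991, 0.2704, 0.0524]
ee_rot: [0.993, 0.122, 0.0, -0.0]
contact_force: [-1.0, 0.1, -1.7]
finger_gap: 0.0615
grasp_force: 30.0
```

```bash
python3 to.py .5991 .2699 .05 .245
```

```text
t 27.625 tcp [0.5991 0.2704 0.0524] yaw 0.245 tilt 0.0008 gap 0.0615 gf 29.999843314290047 F [-1.   0.1 -1.7] q [-0.39  0.68 -0.18  1.65  0.15  0.82 -1.96]
[-0.0001  0.0005  0.0024] turn -0.0
```

Converted, 0.0027 m / 0.8 = 0.0034, 0.0015 m / 0.8 = 0.0019.

Request:
send_path(steps="0.05 0 0 0.0019 0\n0.05 0 0 0.0034 0\n0.05 0 0 0.0034 0\n0.05 0 0 0.0034 0")

```text
clock: 28.12
tcp_pos: [0.599, 0.2703, 0.05]
ee_rot: [0.993, 0.122, 0.0, -0.0]
contact_force: [-2.3, -0.7, 6.2]
finger_gap: 0.0616
grasp_force: 30.0
```

Request:
send_path(steps="0.078 0 0 0 0\n0.078 0 0 0 0\n0.078 0 0 0 0\n0.078 0 0 -0.025 0\n0.078 0 0 -0.075 0\n0.078 0 0 -0.15 0\n0.078 0 0 -0.15 0\n0.078 0 0 -0.15 0")

```text
clock: 29.12
tcp_pos: [0.5989, 0.2703, 0.1704]
ee_rot: [0.993, 0.122, 0.001, -0.0]
contact_force: [-0.5, -0.4, -0.3]
finger_gap: 0.0781
grasp_force: 0.0
```

Request:
send_path(steps="0.078 -0.075 0.075 -0.075 0\n0.078 -0.15 0.15 -0.075 0\n0.078 -0.1875 0.2125 -0.075 0\n0.078 -0.1875 0.275 -0.075 0\n0.078 -0.1875 0.3125 -0.075 0\n0.078 -0.1875 0.3125 -0.075 0\n0.078 -0.1875 0.3125 -0.075 0")

```text
clock: 30.0
tcp_pos: [0.5133, -0.0085, 0.2285]
ee_rot: [0.993, 0.122, -0.001, -0.0]
contact_force: [0.0, 1.7, -0.5]
finger_gap: 0.0779
grasp_force: 0.0
```

```bash
python3 - <<'E'
from cell import bot, cams, job, state
from h import *
for n in("scene","side"):
    c=cams.capture(n); cv2.imwrite(f"pics/{n}8.png",c["image"][...,::-1]); np.savez(f"{n}8.npz",**c)
T=dict(red=(.5023,.2773),blue=(.4949,.1805),yellow=(.5917,.1731),green=(.5991,.2699),old=(.6145,-.1984),beak=(.6144,-.3347))
for n in("scene","side"):
    w=cloud(c:=load(n+"8.npz"))
    for k,t in T.items():
        m=(np.hypot(w[...,0]-t[0],w[...,1]-t[1])<.042)&(w[...,2]>.0245)&(w[...,2]<.1)&(c["depth"]>0)
        o=cv2.minEnclosingCircle(w[m][:,:2].astype(np.float32)); print(n,k,np.round(np.r_[o[0],o[1],w[m][:,2].max()],4),np.round(np.array(o[0])-t,4))
E
```

```text
scene red [0.5055 0.2787 0.0248 0.0526] [0.0032 0.0014]
scene blue [0.4971 0.181  0.0215 0.0711] [0.0022 0.0005]
scene yellow [0.5929 0.1728 0.0249 0.0419] [ 0.0012 -0.0003]
scene green [0.6006 0.2713 0.0322 0.074 ] [0.0015 0.0014]
scene old [ 0.6165 -0.1985  0.0088  0.0431] [ 0.002  -0.0001]
scene beak [ 0.6154 -0.3344  0.0322  0.0632] [0.001  0.0003]
side red [0.5016 0.2776 0.0251 0.0534] [-0.0007  0.0003]
side blue [0.4921 0.1799 0.0215 0.0718] [-0.0028 -0.0006]
side yellow [0.5905 0.173  0.0259 0.0412] [-0.0012 -0.0001]
side green [0.5962 0.2709 0.0334 0.0729] [-0.0029  0.001 ]
side old [ 0.6121 -0.1982  0.0093  0.0439] [-0.0024  0.0002]
side beak [ 0.6127 -0.3352  0.0322  0.0638] [-0.0017 -0.0005]
```

View pics/scene8.png

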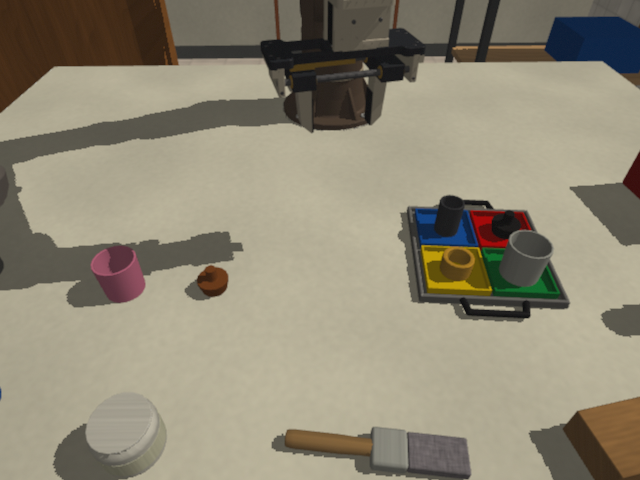

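All four stand upright in their dishes within about 4 mm of the centres: pipe (449,217), stopper (506,226), nut (458,264), cup (525,258). The brown stopper (212,281) and pink beaker (119,274) haven't moved, and the arm is clear, so I'll hand it in.

Request:
send_path(steps="0.078 0 0 0 0\n0.078 0 0 0 0", lines="1,1")

```text
clock: 30.35
```

```bash
python3 -c "
from cell import bot, cams, job, state
print(job.close_job())"
```

```text
the job is handed in; nothing more can be done
None
```

I packed all four parts upright in their own dishes, each about 4 mm or less from centre by the cameras, left the brown stopper and pink beaker where they stood, and handed the job in at about 30 s; the interface gave no verdict back.

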